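# Pack the vacuum-pump service kit

## Task

Pack the pump service kit: put the blue filter cartridge and the grey oil bottle with the red cap into the green box beside the amber jar that is already in it. All three must end up standing upright on the bottom of the box; set the two down gently, do not drop them in.

Things in the scene. Friction and masses are not known exactly. Their poses are not given: they have to be found in the camera images.
- kit_box: Low green open box, fixed to the bench (it does not move): 85 mm (its x) by 205 mm (its y, the long way) outside, 40 mm high, walls and floor 5 mm thick, so 75 by 195 mm inside; no dividers. Origin: centre of its underside, z up. The jar stands in its +y end and the rest of the row is free: the cartridge and the bottle fit there one behind the other along y, in either order, with 30 to 35 mm to spare in all. Their tops stand well above the rim.
- blue_filter: Blue ribbed cylindrical filter cartridge standing upright, 50 mm across and 90 mm high (51 mm at the black band round its foot), with a black nipple 18 mm across and 12 mm high on top; about 0.18 kg. Origin: centre of its underside, z up. A white cartridge of the same shape on the bench (not listed) is not wanted.
- red_bottle: Small dark grey rectangular oil bottle standing upright, red round cap: body 40 mm (its x) by 55 mm (its y) by 84 mm high, shoulder to 91 mm, cap 26 mm across up to 106 mm; about 0.3 kg, rigid. Origin: centre of its underside, z up. A like bottle with a blue cap on the bench (not listed) is not wanted.
- jar: Amber jar with a white lid, 50 mm across and 75 mm high, about 0.16 kg, standing loose on the box's floor in its +y end. Origin: centre of its underside, z up.

How it is judged (in metres and radians):
At the end, for the whole second after the job is handed in: The blue cartridge, the red-capped bottle and the amber jar all stand in the green box, within 10 degrees of upright, their undersides within 12 mm of the box's floor, their centres inside its walls (within 32 mm of its centre line and 90 mm of its middle), at rest (x of blue_filter in the frame of kit_box between -0.032 and 0.032 m and y of blue_filter in the frame of kit_box between -0.09 and 0.09 m and z of blue_filter in the frame of kit_box between -0.005 and 0.017 m and angle between each of blue_filter, red_bottle, jar's own z axis and vertical below 0.17 rad and linear speed of each of blue_filter, red_bottle, jar below 0.03 m/s and x of red_bottle in the frame of kit_box between -0.032 and 0.032 m and y of red_bottle in the frame of kit_box between -0.09 and 0.09 m and z of red_bottle in the frame of kit_box between -0.005 and 0.017 m and x of jar in the frame of kit_box between -0.032 and 0.032 m and y of jar in the frame of kit_box between -0.09 and 0.09 m and z of jar in the frame of kit_box between -0.005 and 0.017 m); the robot touches nothing.
It fails at once if the blue cartridge is dropped into the box (it falls faster than 0.65 m/s, a drop of over 20 mm) (horizontal distance between blue_filter and kit_box below 0.12 m and height (world z) of blue_filter below 0.04 m and linear speed of blue_filter above 0.65 m/s).
It fails at once if the red-capped bottle is dropped into the box (it falls faster than 0.65 m/s, a drop of over 20 mm) (horizontal distance between red_bottle and kit_box below 0.12 m and height (world z) of red_bottle below 0.04 m and linear speed of red_bottle above 0.65 m/s).
It also fails if it takes over 58 s, if anything falls off the work surface, if the arm or the gripper's body presses on something with over 40 N, if the wrist force passes 120 N, or if a joint passes its speed limit or range.

## Robot

A 6-joint arm with a two-finger parallel gripper is mounted at the origin on the work surface. World frame = base frame: x ahead of the robot, y to its left, z up, the work surface at z = 0. Lengths are in m, angles in degrees, forces in N, time in s.
With the tool pointing down it reaches from about 0.4 to 0.825 m from the base axis. Payload 7 kg.
Tool frame: the origin (TCP) lies at the very end of the fingers, on their centre line; the grasp point (between the pads) lies r.pinch_z behind it (r.pinch_z is the distance from the TCP to the grasp point, in m); z points along the fingers, y is the direction in which the jaws open and shut (so a half turn about z gives the same grasp; the last joint's range is limited). The gripper opens to 88 mm and grips with 3 to 60 N. Pads are 19 mm wide; open, the fingers measure 130 mm over their backs; the gripper's body (78 mm by 193 mm) begins 47 mm behind the grasp point.
Start: joints at [81.824, 20.546, 0.682, 0, -70.136, -16.507], TCP at [0.282, 0.613, 0.227] pointing down, gripper open.
Joint ranges: [-176.03, 176.03], [-82.01, 121.73], [-58.28, 71.71], [-173.87, 95.51], [-174.79, -0.11], [-173.66, 173.66]. Speed limits (degrees/s): [136.94, 136.94, 172.46, 180, 180, 180].

## Interface

Orientations are given as [roll, pitch, yaw] about the fixed x, y, z axes, in that order (R = Rz(yaw) Ry(pitch) Rx(roll)).
In Python, from plant import r gives the robot as it stands. The module is installed in compiled form; this text tells all that it offers.
- The arm moves only by the tool servo_tool, never from a script. Its argument "steps" is a list of rows, each a list of 5 numbers: the finger opening in cm, from 0 to 8.76, then the shift along the tool's x, y, z in cm, then the turn about the tool's z in degrees. In form: [[fingers, x, y, z, spin], ...]. A call has 1 to 8 rows; each row shifts and turns the commanded pose from where the row before left it, along the tool's axes as they then stand; what a row does not reach is not made up. A row lasts 1/8 s, in which the tool goes at most 62.5 mm and 10.7 degrees, less where a joint would pass 70% of its speed; a pose out of reach is approached as far as the arm can. A call with a gripper value outside its range is refused whole. The fingers move at their own pace and stop on an object; "squeeze" is the grip in N (left out, the last holds). Time passes only in rows, so rows that do not move let the fingers close. It gives the time, the measured TCP pose, the force and the opening at its end, in the units of the state.
- r.get_state(): the state, without advancing time (a new reading comes with each control period).
- r.capture(name): name is "scene" or "top" or "wrist"; returns the picture (420x560x3 uint8, red, green, blue); there is no depth.
- r.calibration(name): a dict with "K" (3x3 intrinsics, pixels), "rvec" (rotation vector, rad) and "tvec" (3), from world to camera coordinates, as OpenCV has them; the wrist camera has in their place "tool_from_camera" (4x4, takes a point from camera to tool coordinates, whose origin is the TCP and whose axes are the flange's). Camera axes: x right, y down, z forward; pixel columns grow to the right and rows downward; lengths in m; the calibration is good to about 2 mm. A picture is of the moment at which its call begins: read the wrist's pose just before it. calibration takes no time and is no camera call.
- r.close_job(): hands the job in, once; it reports no verdict.
The state is a dict: "time_s": time; "joints": joint angles; "qd": joint speeds; "joint_torque": joint torques, N m; "tcp_pos": TCP position; "eef_rot": TCP orientation; "contact_force": force on the tool from outside, world axes, zero at the start; "moment": the same for the moment, N m; "gripper_width": finger opening in m.
Only numpy, scipy, OpenCV 4.12 (cv2) and the standard library are available. Lean on these libraries where they do the work, as an engineer would, in place of code of your own. Each camera call takes 0.05 s, during which the arm holds its last target.

## Working session

There is one attempt and no reset: what is moved stays moved. The work goes in short steps, Python scripts to look and compute and a tool call to move; the robot and the scene stay as the last step left them, time stands still between calls to the robot, and variables do not carry over. Pictures are saved under pics/ and viewed, and the job is handed in when it is done.

Besides the shell and the picture viewer there is one more tool, called after ">>>" as name([rows], argument=value, ...), one row to a line, values as JSON. servo_tool: Moves the arm, as the interface text tells. Its arguments: {"type":"object","properties":{"steps":{"type":"array","items":{"type":"array","items":{"type":"number"}}},"squeeze":{"type":"number"}},"required":["steps"]}

```bash
mkdir -p pics; python3 - <<'E'
from plant import r
import cv2
print(r.get_state(), r.pinch_z)
for n in("scene","top"):
    cv2.imwrite(f"pics/{n}0.png",r.capture(n)[:,:,::-1]); print(n,r.calibration(n))
print(r.calibration("wrist"))
E
```

```text
{'time_s': 0.0, 'joints': array([ 8.18279883e+01,  2.05911552e+01,  6.34009533e-01, -1.92343420e-02,
       -7.01354162e+01, -1.65079731e+01]), 'qd': array([ 0.02108168,  0.06343844, -0.04171947,  0.05381054, -0.08174727,
        0.0897525 ]), 'joint_torque': array([ 1.28298463e-03, -5.82720029e+01,  2.93057102e+01,  6.99721277e+00,
        6.89860142e-03, -1.52816228e-04]), 'tcp_pos': array([0.28166089, 0.61289494, 0.22563042]), 'eef_rot': array([ 1.79906115e+02, -8.96755556e-03, -2.46865279e+01]), 'contact_force': array([ 1.05906495, -0.50957803, -0.5577006 ]), 'moment': array([ 0.01355039,  0.00175885, -0.03157851]), 'gripper_width': 0.08773608202053404} 0.0188
scene {'K': array([[423.85909154,   0.        , 285.35420475],
       [  0.        , 423.85909154, 212.00660214],
       [  0.        ,   0.        ,   1.        ]]), 'rvec': array([ 1.46830214,  2.22503134, -0.76258007]), 'tvec': array([ 0.21216161, -0.32528591,  1.29482887])}
top {'K': array([[507.55110287,   0.        , 271.5447169 ],
       [  0.        , 507.55110287, 218.8527144 ],
       [  0.        ,   0.        ,   1.        ]]), 'rvec': array([ 2.15190847, -2.17359583,  0.16486433]), 'tvec': array([-0.02702554,  0.51632745,  1.1383717 ])}
{'K': array([[337.94615315,   0.        , 276.95632012],
       [  0.        , 337.94615315, 206.9093876 ],
       [  0.        ,   0.        ,   1.        ]]), 'tool_from_camera': array([[-1.13448756e-04, -9.67054023e-01, -2.54571216e-01,
         6.85599369e-02],
       [ 9.99999949e-01, -3.34069996e-05, -3.18741365e-04,
        -9.45050314e-05],
       [ 2.99735658e-04, -2.54571239e-01,  9.67053977e-01,
        -1.57976433e-01],
       [ 0.00000000e+00,  0.00000000e+00,  0.00000000e+00,
         1.00000000e+00]])}
```

View pics/scene0.png

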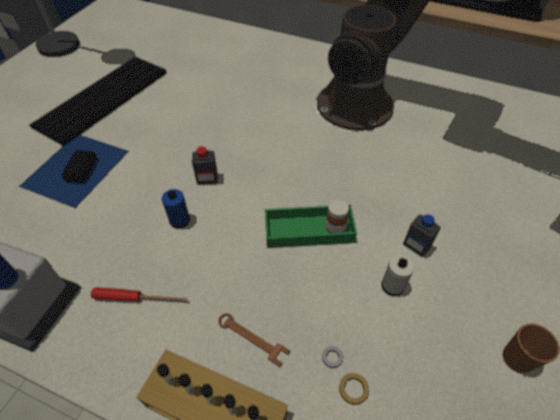

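View pics/top0.png

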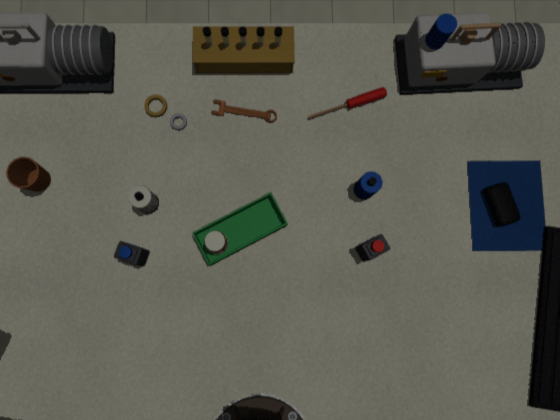

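The scene and top views agree. In the top view the blue filter is near (369,185), the red-capped bottle near (372,248), the box about (240,229) and the jar in the box at (215,242). I'll zoom in to measure.

```bash
python3 - <<'E'
import cv2,numpy as np
t=cv2.imread("pics/top0.png"); s=cv2.imread("pics/scene0.png")
f=lambda i,x,y,w,h,k:cv2.convertScaleAbs(cv2.resize(i[y:y+h,x:x+w],None,fx=k,fy=k,interpolation=cv2.INTER_CUBIC),alpha=1.7)
cv2.imwrite("pics/a.png",np.hstack([f(t,340,165,65,100,6),f(s,150,140,75,100,5)[:600] if 0 else cv2.resize(f(s,155,140,65,100,6),(390,600))]))
cv2.imwrite("pics/b.png",f(t,185,185,110,85,7))
E
```

```text
(no output)
```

View pics/a.png

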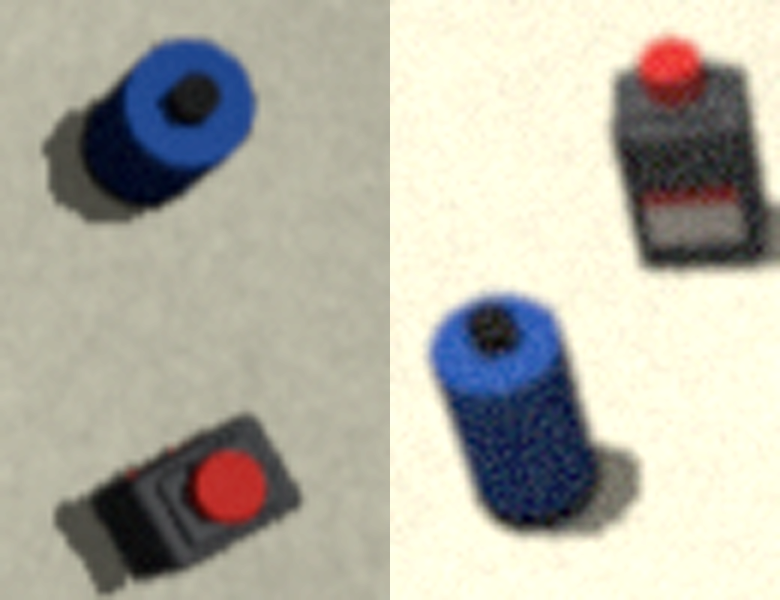

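View pics/b.png

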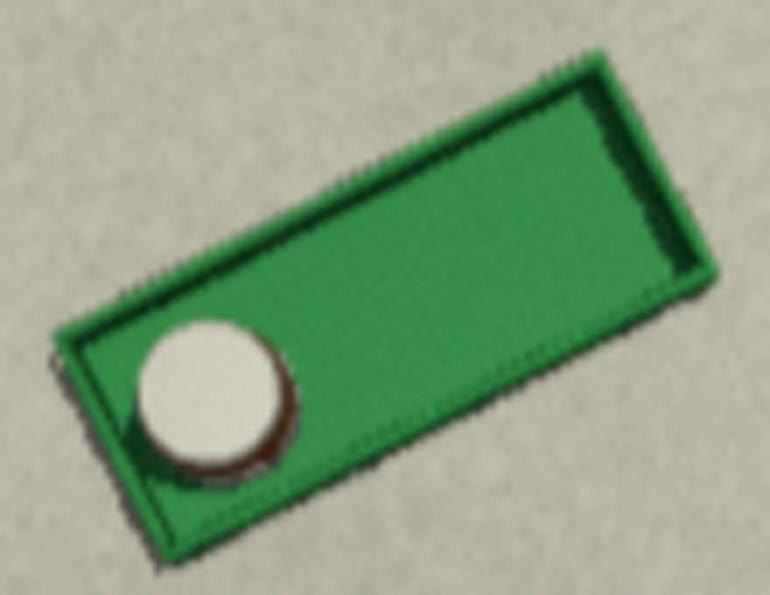

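```bash
cat > h.py <<'E'
import numpy as np,cv2
from plant import r
def bp(name,uv,z):
    c=r.calibration(name);R=cv2.Rodrigues(c["rvec"])[0];C=-R.T@c["tvec"]
    uv=np.atleast_2d(uv).astype(float)
    d=np.c_[uv,np.ones(len(uv))]@np.linalg.inv(c["K"]).T@R
    return C[:2]+d[:,:2]*((z-C[2])/d[:,2])[:,None]
def bpw(uv,z,st):
    from scipy.spatial.transform import Rotation as Ro
    c=r.calibration("wrist");T=c["tool_from_camera"]
    R=Ro.from_euler("xyz",st["eef_rot"],degrees=True).as_matrix()
    C=R@T[:3,3]+st["tcp_pos"];uv=np.atleast_2d(uv).astype(float)
    d=np.c_[uv,np.ones(len(uv))]@np.linalg.inv(c["K"]).T@(R@T[:3,:3]).T
    return C[:2]+d[:,:2]*((z-C[2])/d[:,2])[:,None]
E
python3 - <<'E'
from h import *
a=lambda x,y:(np.array([x,y])/6+[340,165])
b=lambda x,y:(np.array([x,y])/7+[185,185])
s=lambda x,y:(np.array([x-390,y])/6+[155,140])
print("filter",bp("top",a(189.5,102.5),.09),bp("scene",s(497,345),.09))
print("cap",bp("top",a(229,487),.106),bp("scene",s(670,60),.106))
p=bp("top",[a(250,415),a(300,497),a(145,578),a(98,497)],.084);print(p)
f=lambda v:np.degrees(np.arctan2(v[1],v[0]))
print("yaw edges",f(p[0]-p[3]),f(p[1]-p[2]),f(p[0]-p[1]))
q=bp("top",[b(600,52),b(718,275),b(172,565),b(55,338)],.04);print("box",q,q.mean(0))
print([ (f(q[i]-q[(i+1)%4]),np.linalg.norm(q[i]-q[(i+1)%4])) for i in range(4)])
print("jar",bp("top",b(210,391),.075))
E
```

```text
filter [[ 0.58943195 -0.25508213]] [[ 0.59174585 -0.25283362]]
cap [[ 0.44498087 -0.26052256]] [[ 0.44715465 -0.2598082 ]]
[[ 0.47315884 -0.27444513]
 [ 0.44271373 -0.29169575]
 [ 0.41361263 -0.23345595]
 [ 0.44344774 -0.21718832]]
yaw edges -62.574773308501584 -63.44974387392827 29.536492727326234
box [[ 0.5770052  -0.03085742]
 [ 0.50236992 -0.06876464]
 [ 0.409394    0.10958762]
 [ 0.48360091  0.14801399]] [0.49309251 0.03949488]
[(np.float64(26.92599234645485), np.float64(0.0837101106834578)), (np.float64(-62.466744096930455), np.float64(0.20113192420530351)), (np.float64(-152.62363995840775), np.float64(0.08356584849526176)), (np.float64(117.57297128264229), np.float64(0.20179034627936868))]
jar [[0.46264086 0.09432303]]
```

>>> servo_tool([
  [8.7, 0, 0, 0, 9.5],
  [8.7, 0, 0, 0, 9.5],
  [8.7, 0, 0, 0, 9.5],
  [8.7, 0, 0, 0, 9.3],
  [8.7, 0, 0, 0, 0],
])

```text
time_s: 0.72
tcp_pos: [0.2818, 0.6131, 0.2261]
eef_rot: [180.0, -0.0, -62.4]
contact_force: [-0.8, -0.4, -0.2]
gripper_width: 0.0875
```

```bash
cat >> h.py <<'E'
def d(xy,z=None):
    from scipy.spatial.transform import Rotation as Ro
    st=r.get_state();R=Ro.from_euler("xyz",st["eef_rot"],degrees=True).as_matrix()
    p=np.array([*xy,st["tcp_pos"][2] if z is None else z])
    print(np.round(st["tcp_pos"],4),np.round(st["eef_rot"],2),"t",st["time_s"],"w",st["gripper_width"],"shift cm",np.round(R.T@(p-st["tcp_pos"])*100,2))
E
python3 -c "
from h import *
d((.5905,-.254))"
```

```text
[0.2818 0.6131 0.2261] [ 1.7996e+02 -3.0000e-02 -6.2420e+01] t 0.725 w 0.08749481670860144 shift cm [9.115e+01 1.278e+01 6.000e-02]
```

>>> servo_tool([
  [8.7, 5.2, 0.75, 0, 0],
  [8.7, 5.2, 0.75, 0, 0],
  [8.7, 5.2, 0.75, 0, 0],
  [8.7, 5.2, 0.75, 0, 0],
  [8.7, 5.2, 0.75, 0, 0],
  [8.7, 5.2, 0.75, 0, 0],
  [8.7, 5.2, 0.75, 0, 0],
  [8.7, 5.2, 0.75, 0, 0],
])

```text
time_s: 1.72
tcp_pos: [0.4211, 0.215, 0.2267]
eef_rot: [-180.0, 0.0, -62.2]
contact_force: [0.5, 0.5, -0.2]
gripper_width: 0.0873
```

>>> servo_tool([
  [8.7, 5.2, 0.75, 0, 0],
  [8.7, 5.2, 0.75, 0, 0],
  [8.7, 5.2, 0.75, 0, 0],
  [8.7, 5.2, 0.75, 0, 0],
  [8.7, 5.2, 0.75, 0, 0],
  [8.7, 5.2, 0.75, 0, 0],
  [8.7, 2, 0.3, 0, 0],
  [8.7, 0, 0, 0, 0],
])

```text
time_s: 2.72
tcp_pos: [0.5317, -0.1014, 0.2261]
eef_rot: [179.9, 0.0, -62.4]
contact_force: [-1.3, 1.7, 0.7]
gripper_width: 0.0871
```

```bash
python3 -c "
from h import *
d((.5905,-.254)); 
np.save('st1',{k:r.get_state()[k] for k in('tcp_pos','eef_rot')})
cv2.imwrite('pics/w1.png',cv2.convertScaleAbs(r.capture('wrist')[:,:,::-1],alpha=1.5))"
```

```text
[ 0.5317 -0.1014  0.2261] [ 1.7995e+02  2.0000e-02 -6.2430e+01] t 2.725 w 0.08709438405616002 shift cm [16.25  1.85 -0.  ]
```

View pics/w1.png

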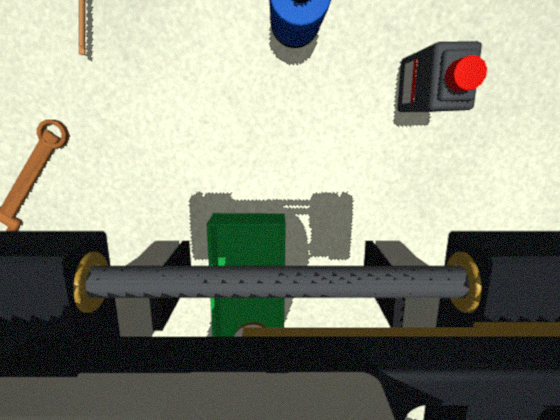

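Wrist view: the filter's foot is at about (298,45), the red cap at (467,72) and the near box end at (246,215). The box and bottle edges line up with the tool. I'll move 8 cm closer to see the filter's top.

>>> servo_tool([
  [8.7, 4, 0.9, 0, 0],
  [8.7, 4, 0.9, 0, 0],
  [8.7, 0, 0, 0, 0],
])

```text
time_s: 3.15
tcp_pos: [0.5529, -0.1801, 0.2262]
eef_rot: [180.0, 0.0, -62.4]
contact_force: [-0.5, 0.7, 0.2]
gripper_width: 0.0871
```

```bash
python3 -c "
from h import *
d((.5905,-.254)); 
st=r.get_state()
im=cv2.convertScaleAbs(r.capture('wrist')[:,:,::-1],alpha=1.5)
cv2.imwrite('pics/w2.png',im)
h=cv2.cvtColor(im,cv2.COLOR_BGR2HSV)
m=cv2.inRange(h,(105,120,110),(130,255,255)); n,l,s,c=cv2.connectedComponentsWithStats(m);i=1+np.argmax(s[1:,4]);print('blue',s[i],c[i])
x,y,w,hh=s[i][:4]
m=cv2.inRange(h,(0,180,150),(8,255,255)); n,l,s,c=cv2.connectedComponentsWithStats(m);i=1+np.argmax(s[1:,4]);print('red',s[i],c[i])
print(bpw((x+w/2-.5,y+w/2-.5),.09,st),bpw(c[i],.106,st))"
```

```text
[ 0.5529 -0.1801  0.2262] [ 1.7997e+02  1.0000e-02 -6.2440e+01] t 3.15 w 0.0870948245822904 shift cm [ 8.3   0.08 -0.  ]
blue [ 249   67   58   62 2361] [277.68487929  97.6103346 ]
red [420 159  30  31 692] [434.44653179 174.02023121]
[[ 0.59263061 -0.2567188 ]] [[ 0.44797776 -0.26113816]]
```

View pics/w2.png

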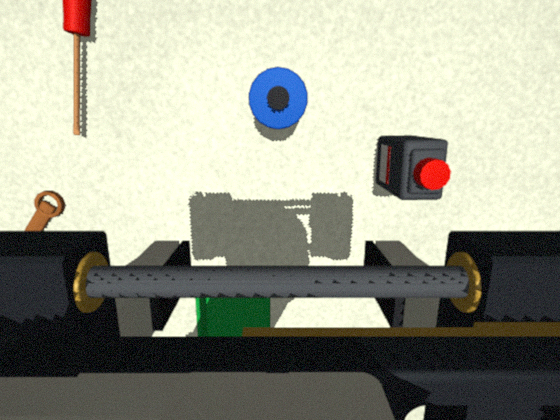

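The blue disc is centred at (278,97) and the cap at (434,174). Wrist and top views agree within 3 mm. Next I go over the filter and down.

>>> servo_tool([
  [8.7, 4.2, 0, 0, 0],
  [8.7, 4.3, 0, 0, 0],
  [8.7, 0, 0, 4, 0],
  [8.7, 0, 0, 4, 0],
  [8.7, 0, 0, 3.4, 0],
  [8.7, 0, 0, 3, 0],
  [8.7, 0, 0, 3, 0],
  [8.7, 0, 0, 0, 0],
], squeeze=20)

```text
time_s: 4.2
tcp_pos: [0.5903, -0.2527, 0.0506]
eef_rot: [179.8, 0.2, -62.4]
contact_force: [0.1, -0.3, 0.7]
gripper_width: 0.0869
```

>>> servo_tool([
  [4.5, 0, 0, 0, 0],
  [4.5, 0, 0, 0, 0],
  [4.5, 0, 0, 0, 0],
  [4.5, 0, 0, 0, 0],
  [4.5, 0, 0, 0, 0],
])

```text
time_s: 4.82
tcp_pos: [0.5921, -0.2548, 0.053]
eef_rot: [-180.0, -0.0, -62.5]
contact_force: [-0.6, 0.6, 4.1]
gripper_width: 0.05
```

>>> servo_tool([
  [4, 0, 0, -1, 0],
  [4, 0, 0, -2, 0],
  [4, 0, 0, -4, 0],
  [4, 0, 0, -3, 0],
  [4, 0, 0, 0, 0],
  [4, 0, 0, 0, 0],
])

```text
time_s: 5.58
tcp_pos: [0.5914, -0.2544, 0.1521]
eef_rot: [180.0, 0.1, -62.5]
contact_force: [-0.0, 0.9, -2.2]
gripper_width: 0.0498
```

```bash
python3 -c "
from h import *
c=np.array([.493,.0395]);y=np.array([-.4617,.887])
d(c+y*.002)
cv2.imwrite('pics/w3.png',cv2.convertScaleAbs(r.capture('scene')[80:280,120:400,::-1],alpha=1.5))"
```

```text
[ 0.5914 -0.2544  0.1521] [ 1.7998e+02  5.0000e-02 -6.2500e+01] t 5.575 w 0.04984364216758337 shift cm [-3.081e+01 -4.840e+00  3.000e-02]
```

View pics/w3.png

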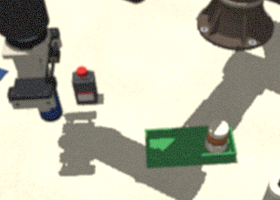

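>>> servo_tool([
  [4, -2, -0.3, 0, 0],
  [4, -4.5, -0.7, 0, 0],
  [4, -4.5, -0.7, 0, 0],
  [4, -4.5, -0.7, 0, 0],
  [4, -4.5, -0.7, 0, 0],
  [4, -4.5, -0.7, 0, 0],
  [4, -4.3, -0.7, 0, 0],
  [4, -2, -0.3, 0, 0],
])

```text
time_s: 6.62
tcp_pos: [0.4905, 0.0427, 0.152]
eef_rot: [179.9, 0.0, -62.4]
contact_force: [0.3, -0.3, -2.7]
gripper_width: 0.0496
```

>>> servo_tool([
  [4, 0, 0, 0, 0],
  [4, 0, 0, 0, 0],
])

```text
time_s: 6.88
tcp_pos: [0.4918, 0.0406, 0.1522]
eef_rot: [180.0, 0.0, -62.5]
contact_force: [-0.5, -0.4, -2.5]
gripper_width: 0.0496
```

```bash
python3 -c "
from h import *
c=np.array([.493,.0395]);y=np.array([-.4617,.887])
d(c+y*.002)
f=lambda n,x,y:cv2.convertScaleAbs(cv2.resize(r.capture(n)[y:y+100,x:x+120,::-1],None,fx=3.3,fy=3.3),alpha=1.5)
cv2.imwrite('pics/w4.png',np.hstack([f('scene',250,150),f('top',180,180)]))
cv2.imwrite('pics/w5.png',cv2.convertScaleAbs(r.capture('wrist')[:,:,::-1],alpha=1.5))
"
```

```text
[0.4918 0.0406 0.1522] [179.96   0.   -62.45] t 6.875 w 0.04958859725292496 shift cm [-0.05 -0.05 -0.  ]
```

View pics/w4.png

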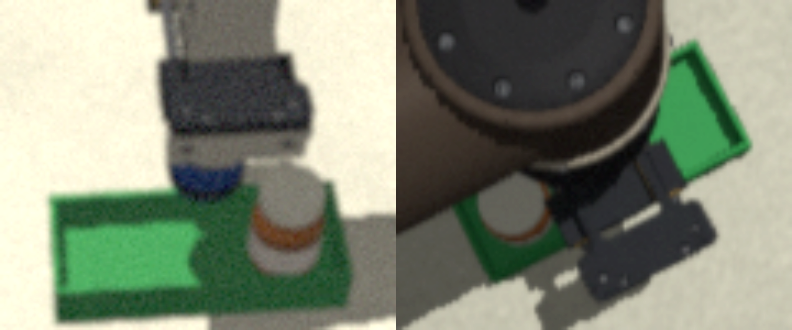

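View pics/w5.png

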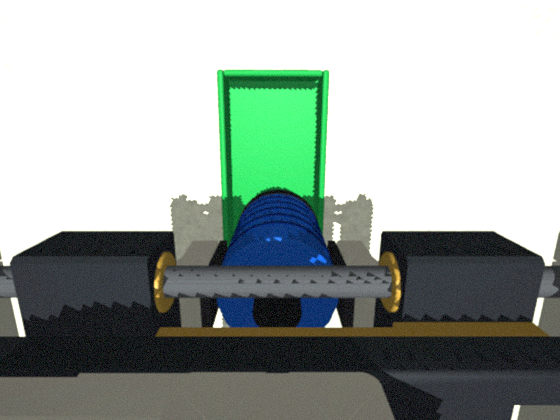

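```bash
python3 -c "
from h import *
q=bpw([(220,72),(327.5,72)],.04,r.get_state());print(q,q.mean(0),np.linalg.norm(q[0]-q[1]))
c=np.array([.493,.0395]);y=np.array([-.4617,.887])
print((q-c)@y,(q-c)@[.887,.4617])"
```

```text
[[ 0.5771082  -0.03037191]
 [ 0.50571701 -0.06746448]] [ 0.5414126 -0.0489182] 0.08045222324891746
[-0.10080914 -0.10074894] [ 0.04234411 -0.03810551]
```

>>> servo_tool([
  [4, 0, -0.1, 2, 0],
  [4, 0, 0, 3, 0],
  [4, 0, 0, 2.5, 0],
  [4, 0, 0, 1, 0],
  [4, 0, 0, 0.4, 0],
  [4, 0, 0, 0, 0],
  [4, 0, 0, 0.2, 0],
  [4, 0, 0, 0, 0],
])

```text
time_s: 8.02
tcp_pos: [0.4933, 0.0413, 0.062]
eef_rot: [-180.0, -0.0, -62.5]
contact_force: [0.6, -0.0, -1.8]
gripper_width: 0.0496
```

>>> servo_tool([
  [4, 0, 0, 0.15, 0],
  [4, 0, 0, 0, 0],
])

```text
time_s: 8.28
tcp_pos: [0.4931, 0.0412, 0.0601]
eef_rot: [-180.0, 0.0, -62.5]
contact_force: [0.3, -0.2, -2.2]
gripper_width: 0.0499
```

>>> servo_tool([
  [4, 0, 0, 0.15, 0],
  [4, 0, 0, 0, 0],
])

```text
time_s: 8.52
tcp_pos: [0.493, 0.0411, 0.0584]
eef_rot: [180.0, 0.0, -62.5]
contact_force: [-0.2, -0.5, -2.4]
gripper_width: 0.0494
```

>>> servo_tool([
  [4, 0, 0, 0.15, 0],
  [4, 0, 0, 0, 0],
])

```text
time_s: 8.78
tcp_pos: [0.4932, 0.0411, 0.0579]
eef_rot: [-180.0, -0.0, -62.5]
contact_force: [-4.1, -0.1, 8.6]
gripper_width: 0.0498
```

Contact: the force is up to +8.6 N. I'll release a little at a time and then rise.

>>> servo_tool([
  [5.6, 0, 0, 0, 0],
  [6.5, 0, 0, 0, 0],
  [7, 0, 0, 0, 0],
  [7, 0, 0, -1, 0],
  [7, 0, 0, -2.5, 0],
  [7, 0, 0, -4, 0],
  [8.7, 0, 0, -4, 0],
  [8.7, 0, 0, 0, 0],
])

```text
time_s: 9.78
tcp_pos: [0.4952, 0.0419, 0.176]
eef_rot: [-179.6, -0.0, -62.5]
contact_force: [0.3, -0.1, -1.0]
gripper_width: 0.0839
```

```bash
python3 -c "
from h import *
d((.4470,-.2605))
f=lambda n,x,y:cv2.convertScaleAbs(cv2.resize(r.capture(n)[y:y+100,x:x+120,::-1],None,fx=3.3,fy=3.3),alpha=1.5)
cv2.imwrite('pics/w6.png',np.hstack([f('scene',250,150),f('top',180,180)]))
"
```

```text
[0.4952 0.0419 0.176 ] [-1.796e+02 -5.000e-02 -6.245e+01] t 9.775 w 0.0838503594906594 shift cm [24.58 18.26 -0.11]
```

View pics/w6.png

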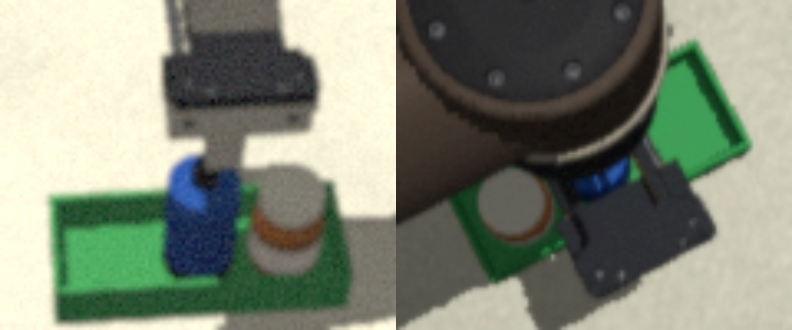

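The filter is upright in the box, scene crop (200,215), with clear space to the jar. Now the bottle, with a look on the way.

>>> servo_tool([
  [8.7, 2, 2.3, 0, 0],
  [8.7, 2.7, 3.2, 0, 0],
  [8.7, 2.7, 3.2, 0, 0],
  [8.7, 2.7, 3.2, 0, 0],
  [8.7, 2.7, 3.2, 0, 0],
  [8.7, 2, 2.9, 0, 0],
  [8.7, 0, 0, -5, 0],
  [8.7, 0, 0, 0, 0],
])

```text
time_s: 10.88
tcp_pos: [0.4032, -0.1741, 0.2244]
eef_rot: [-179.8, -0.2, -62.5]
contact_force: [0.2, 0.1, -0.9]
gripper_width: 0.0871
```

```bash
python3 -c "
from h import *
d((.4470,-.2605)); 
st=r.get_state()
im=cv2.convertScaleAbs(r.capture('wrist')[:,:,::-1],alpha=1.5)
cv2.imwrite('pics/w7.png',im)
h=cv2.cvtColor(im,cv2.COLOR_BGR2HSV)
m=cv2.inRange(h,(0,180,150),(8,255,255)); n,l,s,c=cv2.connectedComponentsWithStats(m);i=1+np.argmax(s[1:,4]);print('red',s[i],c[i])
print(bpw(c[i],.106,st))"
```

```text
[ 0.4032 -0.1741  0.2244] [-1.7981e+02 -1.5000e-01 -6.2530e+01] t 10.875 w 0.08713969118927324 shift cm [9.69 0.1  0.03]
red [263  63  33  34 873] [279.45819015  79.5441008 ]
[[ 0.4469883  -0.26094306]]
```

View pics/w7.png

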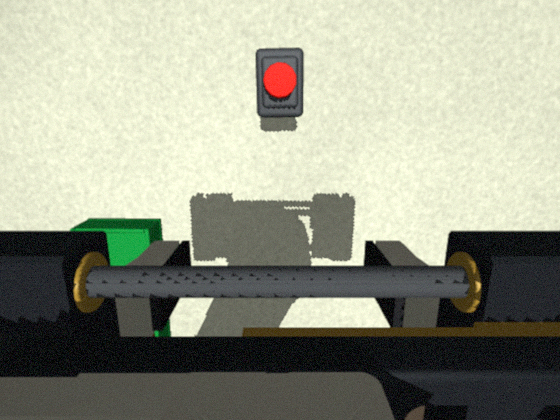

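The cap is centred at (279,80), body edges are parallel to the tool, and it matches the earlier estimate.

>>> servo_tool([
  [8.7, 4.7, 0.1, 0, 0],
  [8.7, 5, 0, 0, 0],
  [8.7, 0, 0, 4, 0],
  [8.7, 0, 0, 4, 0],
  [8.7, 0, 0, 3.1, 0],
  [8.7, 0, 0, 3, 0],
  [8.7, 0, 0, 3, 0],
  [8.7, 0, 0, 0, 0],
], squeeze=25)

```text
time_s: 11.92
tcp_pos: [0.443, -0.2589, 0.048]
eef_rot: [179.7, 0.3, -62.5]
contact_force: [-0.9, 1.4, 0.5]
gripper_width: 0.0871
```

>>> servo_tool([
  [3.5, 0, 0, 0, 0],
  [3.5, 0, 0, 0, 0],
  [3.5, 0, 0, 0, 0],
  [3.5, 0, 0, 0, 0],
  [3.5, 0, 0, 0, 0],
  [3.5, 0, 0, 0, 0],
])

```text
time_s: 12.68
tcp_pos: [0.4459, -0.2598, 0.0513]
eef_rot: [-180.0, -0.0, -62.5]
contact_force: [-0.3, 0.9, 2.8]
gripper_width: 0.0395
```

>>> servo_tool([
  [3, 0, 0, -1, 0],
  [3, 0, 0, -2.5, 0],
  [3, 0, 0, -4, 0],
  [3, 0, 0, -4, 0],
  [3, 0, 0, -2, 0],
  [3, 0, 0, 0, 0],
])

```text
time_s: 13.42
tcp_pos: [0.4463, -0.2598, 0.1876]
eef_rot: [-179.9, -0.1, -62.5]
contact_force: [-0.4, -0.1, -4.2]
gripper_width: 0.0398
```

```bash
python3 -c "
from h import *
c=np.array([.4939,.0399]);y=np.array([-.4617,.887])
d(c-y*.061)
f=lambda n,x,y:cv2.convertScaleAbs(cv2.resize(r.capture(n)[y:y+100,x:x+120,::-1],None,fx=3.3,fy=3.3),alpha=1.5)
cv2.imwrite('pics/w8.png',np.hstack([f('scene',150,110),f('top',180,180)]))
"
```

```text
[ 0.4463 -0.2598  0.1876] [-1.7986e+02 -1.0000e-01 -6.2490e+01] t 13.425 w 0.03982110166644608 shift cm [-1.828e+01 -1.806e+01  1.000e-02]
```

View pics/w8.png

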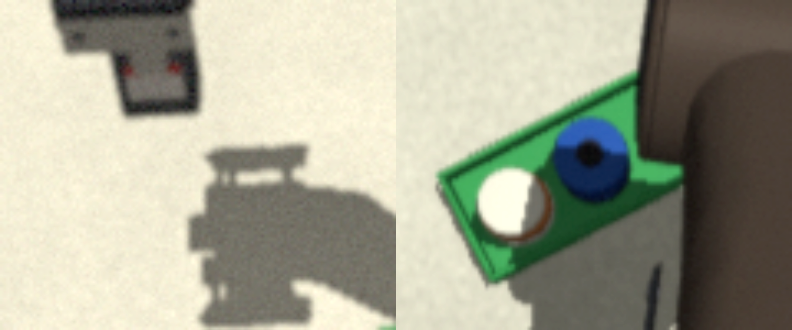

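The bottle is held upright. In the top view the filter stands clear of the jar.

>>> servo_tool([
  [3, -1.3, -1.3, 0, 0],
  [3, -2.5, -2.5, 0, 0],
  [3, -3.2, -3.2, 0, 0],
  [3, -3.2, -3.2, 0, 0],
  [3, -3.2, -3.2, 0, 0],
  [3, -2.8, -2.8, 0, 0],
  [3, -1.5, -1.4, 0, 0],
  [3, -0.6, -0.5, 0, 0],
])

```text
time_s: 14.52
tcp_pos: [0.5213, -0.0131, 0.1848]
eef_rot: [179.9, 0.0, -62.4]
contact_force: [0.1, -0.5, -3.8]
gripper_width: 0.0399
```

>>> servo_tool([
  [3, 0, 0, 0, 0],
  [3, 0, 0, 0, 0],
])

```text
time_s: 14.78
tcp_pos: [0.5213, -0.0147, 0.1859]
eef_rot: [180.0, 0.0, -62.5]
contact_force: [0.2, -0.2, -3.9]
gripper_width: 0.0398
```

```bash
python3 -c "
from h import *
c=np.array([.4939,.0399]);y=np.array([-.4617,.887])
d(c-y*.060)
st=r.get_state()
cv2.imwrite('pics/w9.png',cv2.convertScaleAbs(r.capture('wrist')[:,:,::-1],alpha=1.5))
f=lambda n,x,y:cv2.convertScaleAbs(cv2.resize(r.capture(n)[y:y+100,x:x+120,::-1],None,fx=3.3,fy=3.3),alpha=1.5)
cv2.imwrite('pics/w10.png',np.hstack([f('scene',250,150),f('top',180,180)]))
"
```

```text
[ 0.5213 -0.0147  0.1859] [179.96   0.   -62.54] t 14.775 w 0.03975453260722956 shift cm [-0.11 -0.09 -0.  ]
```

View pics/w9.png

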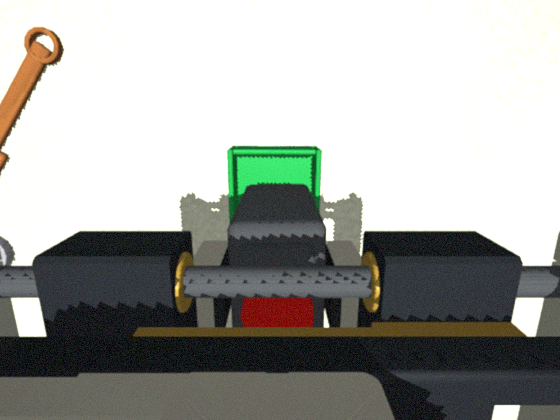

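View pics/w10.png

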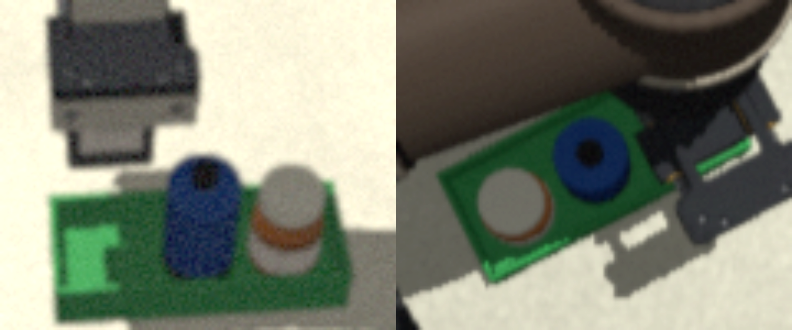

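```bash
python3 -c "
from h import *
c=np.array([.4939,.0399]);y=np.array([-.4617,.887]);x=np.array([.887,.4617])
p=bp('top',[(192/3.3+180,152/3.3+180)],.095);print('filter',(p-c)@y,(p-c)@x)
q=bpw([(228.5,149),(321.5,149)],.04,r.get_state());print('end',(q-c)@y,(q-c)@x)
w=bpw([(228,0)],.04,r.get_state())
"
```

```text
filter [0.00248864] [1.61494948e-05]
end [-0.10276391 -0.10269579] [ 0.04280798 -0.03999566]
```

The gaps check out: filter at y +0.002 and box end at -0.103. Lowering.

>>> servo_tool([
  [3, -0.1, -0.1, 1.5, 0],
  [3, 0, 0, 3, 0],
  [3, 0, 0, 3.5, 0],
  [3, 0, 0, 2.5, 0],
  [3, 0, 0, 1.3, 0],
  [3, 0, 0, 0.5, 0],
  [3, 0, 0, 0, 0],
  [3, 0, 0, 0, 0],
])

```text
time_s: 15.92
tcp_pos: [0.5229, -0.0123, 0.0639]
eef_rot: [-179.9, -0.0, -62.5]
contact_force: [-0.2, -1.0, -3.7]
gripper_width: 0.0402
```

>>> servo_tool([
  [3, 0, 0, 0.2, 0],
  [3, 0, 0, 0.15, 0],
  [3, 0, 0, 0, 0],
])

```text
time_s: 16.3
tcp_pos: [0.5221, -0.0125, 0.0595]
eef_rot: [180.0, 0.0, -62.5]
contact_force: [0.2, -0.6, -3.9]
gripper_width: 0.0404
```

>>> servo_tool([
  [3, 0, 0, 0.15, 0],
  [3, 0, 0, 0, 0],
])

```text
time_s: 16.55
tcp_pos: [0.5221, -0.0125, 0.0579]
eef_rot: [180.0, 0.0, -62.5]
contact_force: [-0.3, 0.5, -4.4]
gripper_width: 0.0398
```

>>> servo_tool([
  [3, 0, 0, 0.15, 0],
  [3, 0, 0, 0, 0],
])

```text
time_s: 16.8
tcp_pos: [0.5221, -0.0125, 0.0564]
eef_rot: [180.0, 0.0, -62.5]
contact_force: [-0.2, -0.8, -4.2]
gripper_width: 0.0401
```

>>> servo_tool([
  [3, 0, 0, 0.15, 0],
  [3, 0, 0, 0, 0],
])

```text
time_s: 17.05
tcp_pos: [0.5222, -0.0125, 0.0563]
eef_rot: [-180.0, -0.0, -62.5]
contact_force: [-4.9, 2.1, 10.4]
gripper_width: 0.0403
```

Contact at the expected height. Release and rise.

>>> servo_tool([
  [4.6, 0, 0, 0, 0],
  [5.5, 0, 0, 0, 0],
  [6.5, 0, 0, 0, 0],
  [6.5, 0, 0, -1, 0],
  [6.5, 0, 0, -2.5, 0],
  [6.5, 0, 0, -4, 0],
  [6.5, 0, 0, -5, 0],
  [6.5, 0, 0, 0, 0],
])

```text
time_s: 18.05
tcp_pos: [0.5248, -0.012, 0.185]
eef_rot: [-179.5, -0.1, -62.4]
contact_force: [0.6, -0.4, -0.6]
gripper_width: 0.0648
```

>>> servo_tool([
  [6.5, 5, 3, 0, 0],
  [6.5, 5, 3, 0, 0],
  [6.5, 5, 3, 0, 0],
  [6.5, 5, 3, 0, 0],
  [6.5, 0, 0, 0, 0],
  [6.5, 0, 0, 0, 0],
])

```text
time_s: 18.8
tcp_pos: [0.5077, -0.2454, 0.1796]
eef_rot: [180.0, 0.0, -62.6]
contact_force: [-0.4, 1.2, 0.4]
gripper_width: 0.0648
```

```bash
python3 -c "
from h import *
f=lambda n,x,y:cv2.convertScaleAbs(cv2.resize(r.capture(n)[y:y+100,x:x+120,::-1],None,fx=3.3,fy=3.3),alpha=1.5)
cv2.imwrite('pics/w11.png',np.hstack([f('scene',250,150),f('top',180,180)]))
"
```

```text
(no output)
```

View pics/w11.png

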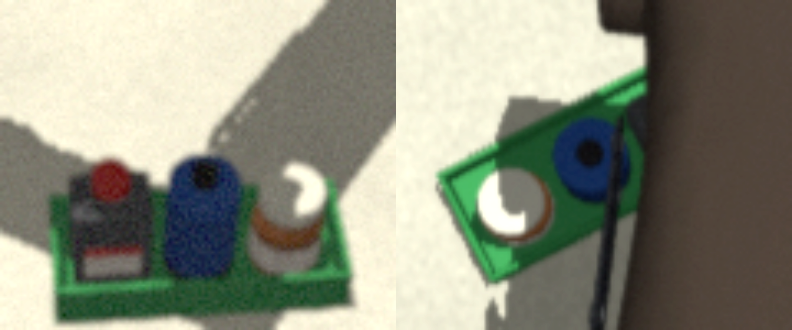

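In the scene view the bottle (110,225), filter (203,215) and jar (287,220) all stand upright in the box, with gaps between them. The arm is well clear, so I'm handing in.

```bash
python3 -c "
from plant import r
print(r.get_state()['contact_force'],r.get_state()['qd'].round(1)); print(r.close_job())"
```

```text
[ 0.96679839 -0.03624966  0.14845302] [ 0.8 -0.2 -0.   0.   0.   0.1]
the job is handed in; nothing more can be done
None
```

I put the blue filter cartridge in the middle of the green box and the red-capped bottle in its −y end, next to the jar, which I did not touch. I handed the job in at about 19 s. `close_job` gives no verdict, so success is judged only from my own checks.

- **Setting down:** I lowered each item in steps of about 1.5 mm until the force reading rose (about 9 N for the filter, 10 N for the bottle). I opened the fingers only after that contact, at the height expected for the box floor.
- **Final scene picture:** it shows the bottle, filter and jar upright in the box with gaps between them. The arm was more than 20 cm away, and the force reading was near zero.
- **Not fully checked:** in the last top view the arm hid the bottle, so its final position rests on the scene view and the place where I released it. The cameras differed by up to about 4 mm on where things were, which the gaps allow for.

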